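Seat the flange plate on the welding jig and swing the hold-down over it

TASK

Load the loose flange plate onto the welding jig: lower it over the centre shaft and turn it until its index hole finds the brass pin, so that it goes down flush on the round faceplate. Do it gently and by feel, never pressing on the pin with more than 50 N or on the jig with more than 80 N. When it is fully home, let go, swing the red hold-down arm over the plate as far as its stop, and leave the other things on the bench alone.

Things in the scene. Friction and masses are not known exactly. Their poses are not given: they have to be found in the camera images.
- flange_hub (a point): Loose aluminium flange plate, about 0.4 kg, flat on the bench: plate 110 x 96 x 10 mm with a square hub 36 x 36 mm, 36 mm tall, on the middle of its top (46 mm overall). Point: middle of the hub, 28 mm above the underside, 18 mm below the hub's top; z up, x along the 110 mm side, hub flats face x and y. A 21.6 mm bore runs through hub and plate.
- index_hole (a point): The plate's only index hole, 9.6 mm wide, right through the plate: its mouth in the plate's upper face, 40 mm from the bore's axis along the plate's +x, towards the end with the yellow stripe. Axes as flange_hub.
- jig_seat (a point): Middle of the top of the jig's dark round faceplate (150 mm wide, 60 mm above the bench, on a blue base 190 x 200 x 40 mm that is fixed to the bench); z up. The plate is home when its underside lies flush here (flange_hub 28 mm above this point).
- shaft_top (a point): Top of the fixed steel shaft that rises from the middle of the faceplate: 20 mm thick, 54 mm tall above the faceplate, its top 10 mm tapered to 8 mm.
- slot_start (a point): On the faceplate, in a black arc slot 40 mm from the shaft's axis along jig_seat's +x. A fixed brass pin (8 mm thick, 15 mm tall, bevelled tip) stands in the slot at an unmeasured place, 0 to 0.45 rad round the shaft from here, counter-clockwise from above. The plate rests on it 15 mm short of home and goes down over it once its hole is turned to within about 0.02 rad.
- clamp (a joint): Red hold-down arm, angle in rad about its upright post, which stands 88 mm from the shaft towards the jig's -y. 0: swung away, along the jig's +x. Grows counter-clockwise from above to its stop at 1.57, pointing at the shaft, over the plate's edge. Stiff (2 N at the knob), stays where left. Its underside, 74.5 mm above the bench, clears a seated plate but not one still on the pin.
- clamp_knob (a point): Middle of the upright black round knob on the hold-down arm: 14 mm thick, from 84.5 to 120.5 mm above the bench; this point is 102.5 mm up, 36 mm from the arm's turning axis. x points from that axis along the arm, z up.
Things that resemble listed ones, but are neither listed nor needed, are in the scene too. Of the things shaped like the part that bears flange_hub, the aluminium one is meant.

How it is judged:
On the way, in this order (a step that is already met when the one before it is completed fails the run):
1. the flange plate is lifted clear of the bench (height (world z) of flange_hub above 0.07 m), for 0.1 s.
2. the plate is home: over the shaft and the pin, flush on the faceplate, with the hold-down still swung away (horizontal distance between flange_hub and jig_seat below 0.003 m and z of flange_hub in the frame of jig_seat below 0.03 m and angle between flange_hub's own z axis and vertical below 0.04 rad and value of joint clamp below 0.6 rad), for 0.2 s.
3. the hold-down arm is swung over the plate to its stop (horizontal distance between flange_hub and jig_seat below 0.003 m and z of flange_hub in the frame of jig_seat below 0.03 m and angle between flange_hub's own z axis and vertical below 0.04 rad and value of joint clamp above 1.42 rad), for 0.2 s.
At the end, for the whole second after the job is handed in: The flange plate lies at rest over shaft and pin, flush on the faceplate (within 2 mm of fully home, centred within 3 mm, level within 0.04 rad), and the hold-down arm is over it, within 0.15 rad of its stop (all of step 3 and linear speed of flange below 0.02 m/s); the robot touches nothing.
It fails at once if the plate is pressed or knocked on the pin with more than 50 N (contact force between flange and pin above 50 N).
It fails at once if the plate is pressed or knocked on the jig with more than 80 N (contact force between flange and jig above 80 N).
It fails at once if another thing on the bench is moved by more than 30 mm (distance of any of pipe_stub, hammer, brush, wrench, spray_can, coupon, disc_blank from where it was at the start of the episode above 0.03 m).
It also fails if it takes over 72 s, if anything falls off the work surface, if the arm or the gripper's body presses on something with over 40 N, if the wrist force passes 120 N, or if a joint passes its speed limit or range.

ROBOT

A 7-joint arm with a two-finger parallel gripper is mounted at the origin on the work surface. World frame = base frame: x ahead of the robot, y to its left, z up, the work surface at z = 0. Lengths are in m, angles in rad, forces in N, time in s.
With the tool pointing down it reaches from about 0.35 to 0.9 m from the base axis. Payload 8.1 kg.
Tool frame: the origin (TCP) lies midway between the tips of the shut fingers; the grasp point (between the pads) lies 19 mm behind it; z points along the fingers, y is the line along which they close (so a half turn about z gives the same grasp; the last joint's range is limited). The gripper opens to 92 mm and grips with 3 to 60 N. Pads are 19 mm wide; open, the fingers measure 130 mm over their backs; the gripper's body (75 mm by 190 mm) begins 47 mm behind the grasp point.
Start: joints at [1.1, 0.434, 0.025, 1.573, -0.012, 1.134, -0.075], TCP at [0.225, -0.583, 0.227] pointing down, gripper open.
Joint ranges: [-2.62, 2.62], [-0.44, 2.09], [-1.27, 1.32], [0.08, 2.57], [-1.32, 4.46], [0.12, 2], [-2.74, 2.74]. Speed limits (rad/s): [2.22, 2.22, 3.01, 3.01, 3.14, 3.14, 3.14].

INTERFACE

Orientations are given as a rotation vector (axis times angle).
In Python, from cell import arm gives the robot as it stands.
- The arm moves only by the tool send_rows, never from a script. Its argument "increments" is a list of rows, each a list of 3 entries, a list of its own where there are three numbers: the finger opening in cm, from 0 to 9.18, then the shift along the tool's x, y, z in cm, then the turn, a rotation vector about the tool's x, y, z in rad. A call has 1 to 5 rows; each row shifts and turns the commanded pose from where the row before left it, along the tool's axes as they then stand; what a row does not reach is not made up. A row lasts 1/10 s, in which the tool goes at most 50 mm and 8.59 degrees, less where a joint would pass 70% of its speed; a pose out of reach is approached as far as the arm can. A call is refused whole if a number of a shift passes 5 or a number of a turn 0.15, either way. A call with a gripper value outside its range is refused whole. The fingers move at their own pace and stop on an object; "force" is the grip in N (left out, the last holds). Time passes only in rows, so rows that do not move let the fingers close. It gives the time, the measured TCP pose, the force, the opening and the grip force at its end, in the units of the state.
- arm.observe(): the state, without advancing time (a new reading comes with each control period).
- arm.get_image(name): name is "scene" or "side" or "wrist"; returns the picture (400x640x3 uint8, red, green, blue); there is no depth.
- arm.camera_params(name): a dict with "camera_matrix" (3x3 intrinsics, pixels), "R" (3x3) and "t" (3): a world point X has camera coordinates R X + t. Camera axes: x right, y down, z forward; pixel columns grow to the right and rows downward; lengths in m; the calibration is good to about 2 mm. A picture is of the moment at which its call begins: read the wrist's pose just before it. camera_params takes no time and is no camera call; for the wrist camera it gives the pose at the moment of the call.
- arm.sign_off(): hands the job in; it is judged then, once.
The state is a dict: "clock": time; "joints": joint angles; "dq": joint speeds; "joint_efforts": joint torques, N m; "position": TCP position; "ee_rot": TCP orientation; "force": force on the tool from outside, world axes, zero at the start; "ft_torque": the same for the moment, N m; "width": opening from 0.0 (shut) to 1.0 (fully open); "gripper_force": force on a finger pad.
Only numpy, scipy, OpenCV 4.12 (cv2) and the standard library are available. Lean on these libraries where they do the work, as an engineer would, in place of code of your own. Each camera call takes 0.05 s, during which the arm holds its last target. There are 200 camera calls.

## Working session

There is one attempt and no reset: what is moved stays moved. The work goes in short steps, Python scripts to look and compute and a tool call to move; the robot and the scene stay as the last step left them, time stands still between calls to the robot, and variables do not carry over. Pictures are saved under pics/ and viewed, at most 10 in all, crops included, and the job is handed in when it is done.

Besides the shell and the picture viewer there is one more tool, called after "Request:" as name(argument=value, ...), one argument or row to a line, values as JSON. send_rows: Moves the arm, as the interface text tells. Its arguments: {"type":"object","properties":{"increments":{"type":"array"},"force":{"type":"number"}},"required":["increments"]}

```bash
mkdir -p pics; ls
python3 - <<'E'
from cell import arm
import cv2,numpy as np
print(arm.observe())
for n in("scene","side"):
    cv2.imwrite(f"pics/{n}0.png",arm.get_image(n)[:,:,::-1]); p=arm.camera_params(n); print(n,p)
E
```

```text
pics
{'clock': 0.0, 'joints': array([ 1.10039368,  0.43523518,  0.02499844,  1.57410412, -0.01161479,
        1.13401424, -0.075092  ]), 'dq': array([ 9.64897133e-04, -5.29993083e-04,  7.65850513e-04, -4.32878887e-04,
        1.69271481e-03, -4.31630570e-05,  9.60296063e-04]), 'joint_efforts': array([ 1.01323049e-04, -6.67851806e+01,  9.85081382e-01, -3.14464724e+01,
       -6.05336367e-02,  4.28683811e-02,  2.47434518e-04]), 'position': array([ 0.22447705, -0.58273654,  0.22593498]), 'ee_rot': array([-3.08711497e+00, -5.74066680e-01,  6.83811241e-04]), 'force': array([ 0.49285796,  0.06240272, -0.19078893]), 'ft_torque': array([-0.01319411,  0.01352167, -0.05590643]), 'gripper_force': 0.0, 'width': 1.0005502547492207}
scene {'camera_matrix': array([[483.59885408,   0.        , 314.30425412],
       [  0.        , 483.59885408, 196.35148666],
       [  0.        ,   0.        ,   1.        ]]), 'R': array([[ 0.83866754,  0.54442621, -0.01539009],
       [ 0.41033323, -0.65017871, -0.63944842],
       [-0.35813879,  0.52996957, -0.76867995]]), 't': array([-0.53291791, -0.0237516 ,  1.52721051])}
side {'camera_matrix': array([[491.43873816,   0.        , 320.56697147],
       [  0.        , 491.43873816, 191.38785237],
       [  0.        ,   0.        ,   1.        ]]), 'R': array([[ 0.63165138,  0.77513148, -0.01370105],
       [ 0.43112011, -0.36589652, -0.82477584],
       [-0.64432288,  0.515064  , -0.56529381]]), 't': array([-0.46983659, -0.06233834,  1.97353516])}
```

View pics/scene0.png

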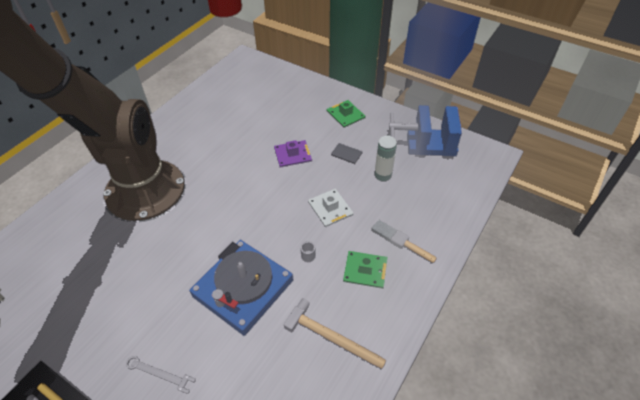

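View pics/side0.png

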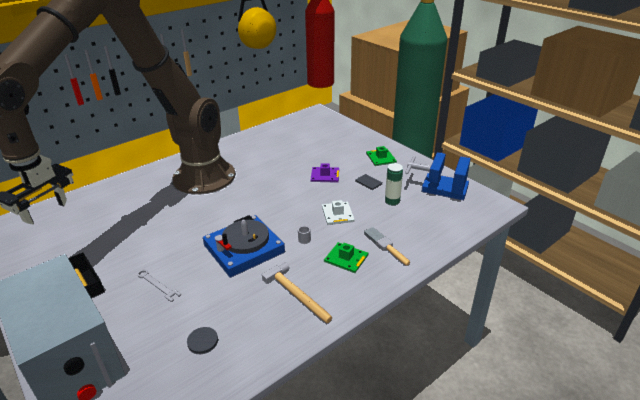

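Candidates (scene view): purple plate (292,150), green plate (345,108), green plate (366,268) and the bare-metal plate (331,207). I choose the last, which is the aluminium one. The jig is at (243,285), and the blue thing at (438,135) is a decoy.

```bash
cat > h.py <<'E'
from cell import arm
import cv2,numpy as np
def ray(p,uv):
    d=p["R"].T@np.linalg.inv(p["camera_matrix"])@np.array([uv[0],uv[1],1.]); return -p["R"].T@p["t"],d
def onz(p,uv,z):
    o,d=ray(p,uv); return o+d*(z-o[2])/d[2]
def proj(p,X):
    c=p["camera_matrix"]@(p["R"]@np.asarray(X,float)+p["t"]); return c[:2]/c[2]
def tri(obs):
    A=np.zeros((3,3));b=np.zeros(3)
    for p,uv in obs:
        o,d=ray(p,uv);d=d/np.linalg.norm(d);M=np.eye(3)-np.outer(d,d);A+=M;b+=M@o
    return np.linalg.solve(A,b)
E
python3 - <<'E'
from h import *
a=cv2.imread("pics/scene0.png");b=cv2.imread("pics/side0.png")
c=lambda i,x,y,w,h,s:cv2.resize(i[y:y+h,x:x+w],None,fx=s,fy=s,interpolation=cv2.INTER_CUBIC)
t=np.hstack([c(a,185,230,120,100,3.3),c(a,295,180,70,58,5.69)[:330,:398]])
u=np.hstack([c(b,195,205,100,83,3.97)[:269,:396],c(b,312,190,60,42,6.6)[:269,:398]])
w=min(t.shape[1],u.shape[1]);cv2.imwrite("pics/crop1.png",np.vstack([t[:,:w],u[:,:w]]))
ps=arm.camera_params("scene");pd=arm.camera_params("side")
print("plate hubtop",onz(ps,(331,200),.046),onz(pd,(338,206),.046))
print("shaft",onz(ps,(240,264),.114),"face",onz(ps,(243,275),.06))
E
```

```text
plate hubtop [0.53831244 0.24140327 0.046     ] [0.55125433 0.23617603 0.046     ]
shaft [ 0.48328778 -0.10424261  0.114     ] face [ 0.4836005  -0.10373357  0.06      ]
```

View pics/crop1.png

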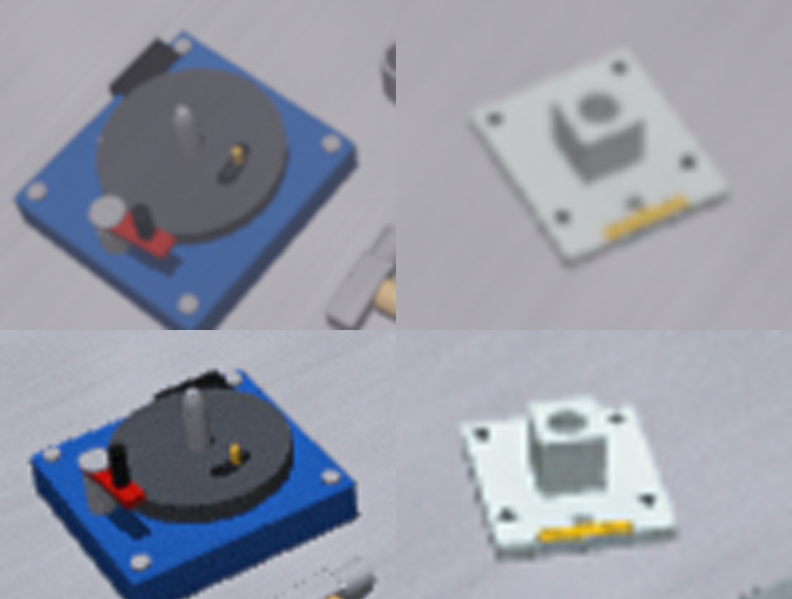

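The crop confirms that the metal plate has a yellow stripe at its lower-right edge. The jig shows its shaft top at about (240,262), the pin at about (257,277), and the clamp along its +x.

Run:
```python
from h import *
from scipy.spatial.transform import Rotation as Ro
ps=arm.camera_params("scene");pd=arm.camera_params("side");pw=arm.camera_params("wrist")
S=lambda x,y:(185+x/3.3,230+y/3.3); D=lambda x,y:(195+x/3.97,205+(y-330)/3.97)
P=lambda x,y:(295+(x-396)/5.69,180+y/5.69); Q=lambda x,y:(312+(x-396)/6.6,190+(y-330)/6.6)
print("shaft top",tri([(ps,S(182,108)),(pd,D(193,392))]))
print("pin",tri([(ps,S(237,151)),(pd,D(235,448))]))
print("post",tri([(ps,S(107,210)),(pd,D(97,462))]))
print("knob",tri([(ps,S(142,210)),(pd,D(118,450))]))
print("bolts",[tri([(ps,S(*u)),(pd,D(*v))]).round(4) for u,v in [((37,190),(52,455)),((183,45),(236,378)),((331,144),(331,477)),((187,303),(141,562))]])
print("hub",tri([(ps,P(599,107)),(pd,Q(567,422))]),"stripe",tri([(ps,P(645,216)),(pd,Q(586,531))]))
o=arm.observe();R=Ro.from_rotvec(o["ee_rot"])
C=-pw["R"].T@pw["t"]
print("cam in tool",R.inv().apply(C-o["position"]),"axes",(R.as_matrix().T@pw["R"].T).round(3),pw["camera_matrix"][0])
```

```text
shaft top [ 0.47559189 -0.09557184  0.10253402]
pin [ 0.51886533 -0.0880606   0.06766404]
post [ 0.46955286 -0.18407309  0.07351009]
knob [ 0.50923182 -0.18255441  0.11011094]
bolts [array([ 0.3908, -0.1874,  0.0326]), array([ 0.4033, -0.0167,  0.0347]), array([ 0.5639, -0.0287,  0.0343]), array([ 0.5516, -0.1984,  0.0339])]
hub [0.53049738 0.25317708 0.03504469] stripe [ 5.74865302e-01  2.28230846e-01 -2.63490153e-04]
cam in tool [ 7.24761888e-02  5.00765825e-05 -1.56830996e-01] axes [[-0.001 -0.963 -0.271]
 [ 1.    -0.001  0.   ]
 [-0.    -0.271  0.963]] [296.73468691   0.         322.52111703]
```

Request:
send_rows(
  increments=[
    [9.18, [2.75, -3.07, 0], [0, 0, 0]],
    [9.18, [2.75, -3.07, 0], [0, 0, 0]],
    [9.18, [2.75, -3.07, 0], [0, 0, 0]],
    [9.18, [2.75, -3.07, 0], [0, 0, 0]],
    [9.18, [2.75, -3.07, 0], [0, 0, 0]],
  ],
)

```text
clock: 0.6
position: [0.298, -0.3888, 0.2265]
ee_rot: [-3.088, -0.574, 0.0]
force: [0.6, -0.4, -0.6]
width: 1.0
gripper_force: 0.0
```

Request:
send_rows(
  increments=[
    [9.18, [2.75, -3.07, 0], [0, 0, 0]],
    [9.18, [2.75, -3.07, 0], [0, 0, 0]],
    [9.18, [2.75, -3.07, 0], [0, 0, 0]],
    [9.18, [2.75, -3.07, 0], [0, 0, 0]],
    [9.18, [2.75, -3.07, 0], [0, 0, 0]],
  ],
)

```text
clock: 1.1
position: [0.371, -0.1962, 0.2267]
ee_rot: [3.089, 0.574, -0.0]
force: [0.3, -0.3, -0.6]
width: 1.003
gripper_force: 0.0
```

Request:
send_rows(
  increments=[
    [9.18, [2.75, -3.07, 0], [0, 0, 0]],
    [9.18, [2.75, -3.07, 0], [0, 0, 0]],
    [9.18, [0, 0, 0], [0, 0, 0.1]],
    [9.18, [0, 0, 0], [0, 0, 0.1]],
    [9.18, [0, 0, 0], [0, 0, 0]],
  ],
)

```text
clock: 1.6
position: [0.4, -0.1205, 0.2265]
ee_rot: [-3.131, -0.262, 0.001]
force: [0.7, 0.4, 0.5]
width: 0.999
gripper_force: 0.0
```

Run:
```python
from h import *
import pickle
p=arm.camera_params("wrist");i=arm.get_image("wrist")[:,:,::-1]
cv2.imwrite("pics/wjig.png",i);pickle.dump(p,open("wjig.p","wb"));o=arm.observe();print(o["position"],o["ee_rot"],o["clock"])
```

```text
[ 0.40001156 -0.12071693  0.22656142] [-3.13019587e+00 -2.66644247e-01  6.81030776e-04] 1.65
```

View pics/wjig.png

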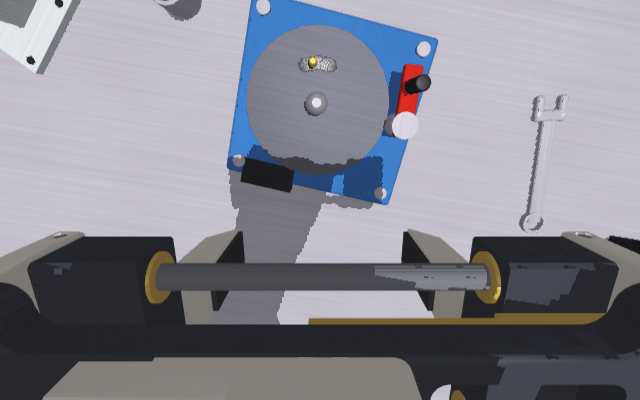

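The wrist view shows the shaft tip at (317,102), the brass pin at (313,61) in the slot, the knob at (424,82) and the post cap at (404,125).

Run:
```python
from h import *
import pickle
p=pickle.load(open("wjig.p","rb"));i=cv2.imread("pics/wjig.png");hsv=cv2.cvtColor(i,cv2.COLOR_BGR2HSV)
def cen(m,box):
    x0,y0,x1,y1=box;z=np.zeros_like(m);z[y0:y1,x0:x1]=m[y0:y1,x0:x1];M=cv2.moments(z,True);return M["m10"]/M["m00"],M["m01"]/M["m00"],M["m00"]
pin=cen(cv2.inRange(hsv,(12,110,120),(35,255,255)),(295,45,345,75));print("pinpx",pin)
tip=cen(cv2.inRange(hsv,(0,0,190),(180,60,255)),(302,88,332,118));print("tip",tip)
g=hsv[88:118,302:332,2];print(g.max())
P=onz(p,pin[:2],.0745);T=onz(p,tip[:2],.114);print("pin",P,"shaft",T)
# disc rim: faceplate contour upper part
m=cv2.inRange(hsv,(0,0,70),(180,60,150));m[:, :244]=0;m[:,392:]=0;m[:24]=0;m[180:]=0
c=max(cv2.findContours(cv2.morphologyEx(m,cv2.MORPH_CLOSE,np.ones((9,9))),0,1)[0],key=cv2.contourArea)[:,0]
c=np.array([q for q in c if q[1]<140])
X=np.array([onz(p,q,.06)[:2] for q in c]);A=np.c_[2*X,np.ones(len(X))];
for k in range(4):
    s=np.linalg.lstsq(A,(X**2).sum(1),rcond=None)[0];r=np.sqrt(s[2]+s[0]**2+s[1]**2);e=abs(np.linalg.norm(X-s[:2],axis=1)-r);k_=e<max(.0015,np.median(e)*2);X=X[k_];A=A[k_]
print("disc",s[:2],r,len(X))
for n,C in(("tip",T[:2]),("disc",s[:2])):
    d=P[:2]-C;print(n,np.linalg.norm(d),np.arctan2(d[1],d[0]))
b=cv2.inRange(hsv,(100,120,60),(130,255,255));h=cv2.convexHull(max(cv2.findContours(b,0,1)[0],key=cv2.contourArea))
ap=cv2.approxPolyDP(h,8,True)[:,0];print(ap.tolist(),[onz(p,q,.04)[:2].round(4).tolist() for q in ap])
print("post",onz(p,(404,125),.09)[:2],"knob",onz(p,(425,82),.1205)[:2])
```

```text
pinpx (312.54237288135596, 61.186440677966104, 59.0)
tip (315.9594594594595, 102.08108108108108, 74.0)
240
pin [ 0.51900076 -0.09109138  0.0745    ] shaft [ 0.4813802  -0.10130988  0.114     ]
disc [ 0.48104651 -0.10158407] 0.0735085773403972 230
tip 0.0389836434332151 0.26522115391868795
disc 0.039377929841270184 0.2697195100411936
[[437, 40], [427, 75], [394, 112], [281, 165], [227, 167], [251, 0], [292, 0]] [[0.5658, -0.2142], [0.5311, -0.2127], [0.488, -0.1864], [0.4085, -0.0702], [0.3958, -0.0084], [0.5702, -0.0189], [0.577, -0.0598]]
post [ 0.47553789 -0.18732905] knob [ 0.51168823 -0.18804681]
```

Request:
send_rows(
  increments=[
    [9.18, [1.53, -4.3, 0], [0, 0, 0]],
    [9.18, [1.53, -4.3, 0], [0, 0, 0]],
    [9.18, [1.53, -4.3, 0], [0, 0, 0]],
    [9.18, [1.53, -4.3, 0], [0, 0, 0]],
    [9.18, [1.53, -4.3, 0], [0, 0, 0]],
  ],
)

```text
clock: 2.15
position: [0.4398, 0.1052, 0.2268]
ee_rot: [3.13, 0.266, 0.0]
force: [0.7, -0.6, 0.1]
width: 0.995
gripper_force: 0.0
```

Request:
send_rows(
  increments=[
    [9.18, [1.53, -4.3, 0], [0, 0, 0]],
    [9.18, [1.53, -4.3, 0], [0, 0, 0]],
    [9.18, [1.53, -4.3, 0], [0, 0, 0]],
    [9.18, [1.53, -4.3, 0], [0, 0, 0]],
    [9.18, [0, 0, 0], [0, 0, 0.136]],
  ],
)

```text
clock: 2.65
position: [0.4707, 0.2902, 0.2264]
ee_rot: [-3.137, -0.063, 0.001]
force: [-0.2, -0.6, 0.2]
width: 1.0
gripper_force: 0.0
```

Request:
send_rows(
  increments=[
    [9.18, [0, 0, 0], [0, 0, 0.136]],
    [9.18, [0, 0, 0], [0, 0, 0.136]],
    [9.18, [0, 0, 0], [0, 0, 0.136]],
    [9.18, [0, 0, 0], [0, 0, 0.136]],
    [9.18, [0, 0, 0], [0, 0, 0]],
  ],
)

```text
clock: 3.15
position: [0.4714, 0.282, 0.2241]
ee_rot: [3.053, -0.706, -0.002]
force: [-0.6, 1.1, 0.6]
width: 0.998
gripper_force: 0.0
```

Run:
```python
from h import *
import pickle
p=arm.camera_params("wrist");i=arm.get_image("wrist")[:,:,::-1]
cv2.imwrite("pics/wpl.png",i);pickle.dump(p,open("wpl.p","wb"));o=arm.observe();print(o["position"],o["ee_rot"],o["clock"])
```

```text
[0.47056163 0.28312231 0.22433005] [ 3.05548731e+00 -6.99258244e-01 -2.76630122e-03] 3.2
```

View pics/wpl.png

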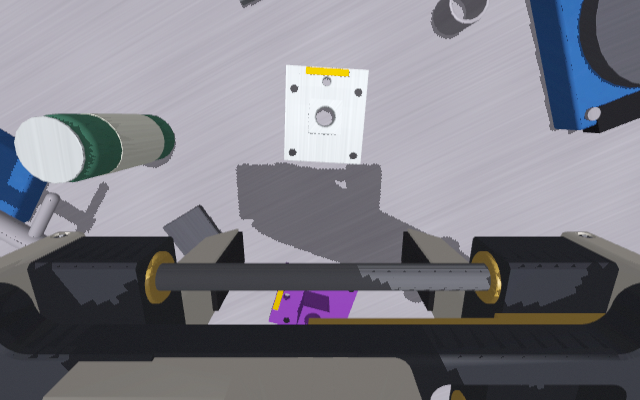

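The aluminium plate is at (325,115), with the stripe at (327,71), the index hole at (327,81) and the bore at (325,117).

Run:
```python
from h import *
import pickle
p=pickle.load(open("wpl.p","rb"));i=cv2.imread("pics/wpl.png");hsv=cv2.cvtColor(i,cv2.COLOR_BGR2HSV);g=hsv[:,:,2]
m=cv2.inRange(hsv,(0,0,215),(180,40,255))|cv2.inRange(hsv,(15,150,150),(35,255,255));m[:50]=0;m[175:]=0;m[:,:270]=0;m[:,385:]=0
c=max(cv2.findContours(m,0,1)[0],key=cv2.contourArea);q=cv2.approxPolyDP(cv2.convexHull(c),6,True)[:,0]
X=np.array([onz(p,u,.010)[:2] for u in q]);print(q.tolist(),X.round(4).tolist())
r=cv2.minAreaRect((np.array([onz(p,u[0],.010)[:2] for u in c])*1000).astype(np.float32));print(r)
def cen(b,t):
    x0,y0,x1,y1=b;z=np.zeros_like(g);z[y0:y1,x0:x1]=(g[y0:y1,x0:x1]<t)
    n,l,s,ce=cv2.connectedComponentsWithStats(z);k=1+np.argmax(s[1:,4]);print(s[k]);return ce[k]
B=cen((308,100,342,134),190);H=cen((318,75,337,89),200)
Bw=onz(p,B,.046);Hw=onz(p,H,.010);print(B,H,Bw,Hw);d=(Hw-Bw)[:2];print(np.linalg.norm(d),np.arctan2(d[1],d[0]))
```

```text
[[286, 65], [368, 70], [359, 163], [284, 159]] [[0.6044, 0.2613], [0.558, 0.1785], [0.4638, 0.2322], [0.5097, 0.3144]]
((534.013916015625, 246.49111938476562), (95.92461395263672, 110.1712417602539), 60.67891311645508)
[315 106  21  21 185]
[322  75   9  11  75]
[325.68648649 114.61621622] [326.2         80.34666667] [0.53504331 0.24491844 0.046     ] [0.56919813 0.22691072 0.01      ]
0.03861126250038943 -0.48519978725721974
```

Request:
send_rows(
  increments=[
    [9.18, [0, 0, 0], [0, 0, 0.062]],
    [9.18, [3.67, 0.04, 0], [0, 0, 0]],
    [9.18, [3.67, 0.04, 0], [0, 0, 0]],
    [9.18, [0, 0, 4.5], [0, 0, 0]],
    [9.18, [0, 0, 4.5], [0, 0, 0]],
  ],
)

```text
clock: 3.7
position: [0.5353, 0.246, 0.1342]
ee_rot: [3.037, -0.796, -0.002]
force: [-1.0, 1.1, -1.6]
width: 0.998
gripper_force: 0.0
```

Request:
send_rows(
  increments=[
    [9.18, [0, 0, 3], [0, 0, 0]],
    [9.18, [0, 0, 0], [0, 0, 0]],
    [9.18, [0, 0, 0], [0, 0, 0]],
  ],
)

```text
clock: 4.0
position: [0.5336, 0.2459, 0.1048]
ee_rot: [3.034, -0.797, -0.006]
force: [-0.2, -0.7, 0.8]
width: 0.999
gripper_force: 0.0
```

```bash
cat >> h.py <<'E'
from scipy.spatial.transform import Rotation as Ro
def plan(pos,yaw):
    "remaining move to a tool-down pose: shift in tool axes (cm), turn in tool axes (rad)"
    o=arm.observe();R=Ro.from_rotvec(o["ee_rot"]);c,s=np.cos(yaw),np.sin(yaw)
    G=Ro.from_matrix(np.array([[c,s,0],[s,-c,0],[0,0,-1]]))
    print("pos",o["position"].round(4),"F",o["force"].round(1),"T",o["ft_torque"].round(2),"t",o["clock"])
    print("shift cm",(R.inv().apply(np.asarray(pos)-o["position"])*100).round(2),"turn",(R.inv()*G).as_rotvec().round(4))
E
python3 -c "
from h import *
plan((.534,.246,.013),-.512)"
```

```text
pos [0.5336 0.2459 0.1048] F [-0.2 -0.7  0.8] T [ 0.1  -0.08  0.02] t 4.0
shift cm [ 0.05 -0.08  9.18] turn [ 0.0059  0.0026 -0.0017]
```

Request:
send_rows(
  increments=[
    [9.18, [0, 0, 0], [0.006, 0.003, 0]],
    [9.18, [0, 0, 3.5], [0, 0, 0]],
    [9.18, [0, 0, 3], [0, 0, 0]],
    [9.18, [0, 0, 1.6], [0, 0, 0]],
    [9.18, [0, 0, 1], [0, 0, 0]],
  ],
)

```text
clock: 4.5
position: [0.5343, 0.2461, 0.0139]
ee_rot: [-3.037, 0.799, -0.004]
force: [-0.2, 0.4, 0.5]
width: 0.996
gripper_force: 0.0
```

Request:
send_rows(
  increments=[
    [9.18, [0, 0, 0], [0, 0, 0]],
    [9.18, [0, 0, 0], [0, 0, 0]],
  ],
)

```text
clock: 4.7
position: [0.5347, 0.2462, 0.0148]
ee_rot: [-3.037, 0.8, -0.005]
force: [-0.3, -0.5, 0.3]
width: 0.997
gripper_force: 0.0
```

```bash
python3 -c "
from h import *
plan((.534,.246,.013),-.512)"
```

```text
pos [0.5347 0.2462 0.0148] F [-0.3 -0.5  0.3] T [0.04 0.08 0.02] t 4.7
shift cm [-0.06  0.05  0.18] turn [-0.0018 -0.003  -0.0033]
```

Request:
send_rows(
  force=30,
  increments=[
    [3, [0, 0, 0], [0, 0, 0]],
    [3, [0, 0, 0], [0, 0, 0]],
    [3, [0, 0, 0], [0, 0, 0]],
    [3, [0, 0, 0], [0, 0, 0]],
    [3, [0, 0, 0], [0, 0, 0]],
  ],
)

```text
clock: 5.2
position: [0.5338, 0.2455, 0.0135]
ee_rot: [3.037, -0.801, 0.003]
force: [0.3, -0.1, 0.4]
width: 0.616
gripper_force: 0.0
```

Request:
send_rows(
  increments=[
    [3, [0, 0, 0], [0, 0, 0]],
    [3, [0, 0, 0], [0, 0, 0]],
    [3, [0, 0, 0], [0, 0, 0]],
  ],
)

```text
clock: 5.5
position: [0.534, 0.2457, 0.0134]
ee_rot: [3.037, -0.801, 0.003]
force: [-0.1, 1.0, -1.2]
width: 0.39
gripper_force: 30.0
```

Request:
send_rows(
  increments=[
    [3, [0, 0, -2], [0, 0, 0]],
    [3, [0, 0, -4], [0, 0, 0]],
    [3, [0, 0, -4], [0, 0, 0]],
    [3, [0, 0, -4], [0, 0, 0]],
    [3, [0, 0, -4], [0, 0, 0]],
  ],
)

```text
clock: 6.0
position: [0.5327, 0.2452, 0.1943]
ee_rot: [3.036, -0.801, 0.001]
force: [0.6, 0.2, -4.9]
width: 0.389
gripper_force: 30.0
```

```bash
python3 -c "
from h import *
plan((.4812,-.1014,.18),.267)"
```

```text
pos [0.5327 0.2452 0.1943] F [ 0.6  0.2 -4.9] T [ 0.16 -0.11  0.03] t 6.0
shift cm [12.61 32.69  1.5 ] turn [ 2.100e-03 -4.000e-04 -7.827e-01]
```

Request:
send_rows(
  increments=[
    [3, [1.4, 3.6, 0], [0, 0, 0]],
    [3, [1.4, 3.6, 0], [0, 0, 0]],
    [3, [1.4, 3.6, 0], [0, 0, 0]],
    [3, [1.4, 3.6, 0], [0, 0, 0]],
    [3, [1.4, 3.6, 0], [0, 0, 0]],
  ],
)

```text
clock: 6.5
position: [0.5045, 0.053, 0.1931]
ee_rot: [3.036, -0.801, 0.001]
force: [1.0, 0.4, -4.1]
width: 0.388
gripper_force: 30.0
```

Request:
send_rows(
  increments=[
    [3, [1.4, 3.6, 0], [0, 0, 0]],
    [3, [1.4, 3.6, 0], [0, 0, 0]],
    [3, [1.4, 3.6, 0], [0, 0, 0]],
    [3, [1.4, 3.6, 0], [0, 0, 0]],
    [3, [0, 0, 0], [0, 0, -0.12]],
  ],
)

```text
clock: 7.0
position: [0.4812, -0.1046, 0.1933]
ee_rot: [3.074, -0.628, 0.001]
force: [0.7, 1.3, -3.4]
width: 0.39
gripper_force: 30.0
```

Request:
send_rows(
  increments=[
    [3, [0, 0, 0], [0, 0, -0.13]],
    [3, [0, 0, 0], [0, 0, -0.13]],
    [3, [0, 0, 0], [0, 0, -0.13]],
    [3, [0, 0, 0], [0, 0, -0.13]],
    [3, [0, 0, 0], [0, 0, -0.12]],
  ],
)

```text
clock: 7.5
position: [0.4825, -0.0982, 0.1931]
ee_rot: [3.116, 0.391, -0.0]
force: [0.1, 0.4, -4.0]
width: 0.39
gripper_force: 30.0
```

Request:
send_rows(
  increments=[
    [3, [0, 0, 0], [0, 0, 0]],
    [3, [0, 0, 0], [0, 0, 0]],
  ],
)

```text
clock: 7.7
position: [0.4829, -0.0983, 0.1933]
ee_rot: [3.118, 0.377, 0.001]
force: [-0.6, 0.2, -4.6]
width: 0.392
gripper_force: 30.0
```

Run:
```python
from h import *
import pickle
plan((.4812,-.1014,.15),.267)
p=arm.camera_params("wrist");i=arm.get_image("wrist")[:,:,::-1]
cv2.imwrite("pics/whold.png",i[:330,150:490]);cv2.imwrite("pics/whold_full.png",i);pickle.dump(p,open("whold.p","wb"));print(arm.observe()["ee_rot"])
```

```text
pos [ 0.4829 -0.0983  0.1933] F [-0.6  0.2 -4.6] T [ 0.02  0.03 -0.05] t 7.7
shift cm [-0.24  0.26  4.33] turn [ 0.0011 -0.0004 -0.0265]
[3.11769335e+00 3.77165115e-01 1.13928219e-03]
```

View pics/whold_full.png

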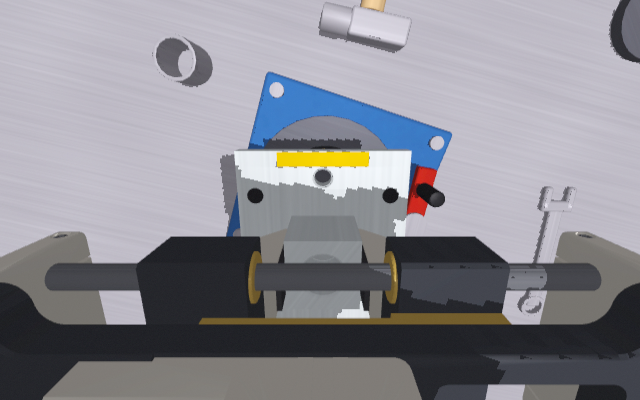

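The plate is held squarely, with the index hole at (323,177), the stripe at (323,158) and the clamp clear at (424,185).

Run:
```python
from h import *
import pickle
p=pickle.load(open("whold.p","rb"));i=cv2.imread("pics/whold_full.png");g=cv2.cvtColor(i,cv2.COLOR_BGR2GRAY)
z=np.zeros_like(g);z[166:188,312:334]=g[166:188,312:334]<130
n,l,s,c=cv2.connectedComponentsWithStats(z);k=1+np.argmax(s[1:,4]);print(s[k],c[k])
H=onz(p,c[k],.19);o=arm.observe();R=Ro.from_rotvec(o["ee_rot"]);print((H-o["position"]).round(4),(R.inv().apply(H-o["position"])*1000).round(2))
```

```text
[315 170  16  16 204] [322.45588235 176.99509804]
[ 0.0386  0.0093 -0.0034] [39.69  0.12  3.45]
```

Request:
send_rows(
  increments=[
    [3, [-0.24, 0.26, 0], [0, 0, -0.0265]],
    [3, [0, 0, 1.5], [0, 0, 0]],
    [3, [0, 0, 1.5], [0, 0, 0]],
    [3, [0, 0, 1], [0, 0, 0]],
    [3, [0, 0, 0], [0, 0, 0]],
  ],
)

```text
clock: 8.25
position: [0.4807, -0.1012, 0.1525]
ee_rot: [3.112, 0.422, -0.002]
force: [-1.2, 0.1, -4.2]
width: 0.389
gripper_force: 30.0
```

Request:
send_rows(
  increments=[
    [3, [0, 0, 0], [0, 0, 0]],
  ],
)

```text
clock: 8.35
position: [0.4818, -0.1014, 0.1539]
ee_rot: [3.112, 0.423, 0.002]
force: [-0.6, 1.2, -4.6]
width: 0.387
gripper_force: 30.0
```

```bash
python3 -c "
from h import *
plan((.4812,-.1014,.10),.267)"
```

```text
pos [ 0.4818 -0.1014  0.1539] F [-0.6  1.2 -4.6] T [ 0.02 -0.05 -0.03] t 8.35
shift cm [-0.07 -0.02  5.39] turn [ 0.0015 -0.0011  0.0031]
```

Request:
send_rows(
  increments=[
    [3, [-0.03, 0, 1.2], [0, 0, 0]],
    [3, [0, 0, 1.2], [0, 0, 0]],
    [3, [0, 0, 0.4], [0, 0, 0]],
    [3, [0, 0, 0.3], [0, 0, 0]],
    [3, [0, 0, 0.3], [0, 0, 0]],
  ],
)

```text
clock: 8.85
position: [0.4816, -0.1015, 0.1195]
ee_rot: [3.112, 0.424, 0.002]
force: [-0.3, 0.2, -4.5]
width: 0.39
gripper_force: 30.0
```

Request:
send_rows(
  increments=[
    [3, [0, 0, 0.3], [0, 0, 0]],
    [3, [0, 0, 0.3], [0, 0, 0]],
  ],
)

```text
clock: 9.05
position: [0.4817, -0.1016, 0.1137]
ee_rot: [3.111, 0.424, 0.003]
force: [1.0, 0.4, -4.2]
width: 0.388
gripper_force: 30.0
```

Request:
send_rows(
  increments=[
    [3, [0, 0, 0.4], [0, 0, 0]],
    [3, [0, 0, 0.4], [0, 0, 0]],
    [3, [0, 0, 0.4], [0, 0, 0]],
    [3, [0, 0, 0.4], [0, 0, 0]],
    [3, [0, 0, 0.4], [0, 0, 0]],
  ],
)

```text
clock: 9.55
position: [0.4816, -0.1016, 0.0934]
ee_rot: [3.111, 0.424, 0.002]
force: [0.6, 1.3, -4.9]
width: 0.395
gripper_force: 30.0
```

```bash
python3 -c "
from h import *
plan((.4812,-.1014,.0734),.267)"
```

```text
pos [ 0.4816 -0.1016  0.0934] F [ 0.6  1.3 -4.9] T [ 0.03 -0.05 -0.05] t 9.55
shift cm [-0.03 -0.03  2.  ] turn [ 0.0016 -0.0013  0.0038]
```

Now the pin level. I go slowly, watching the force.

Request:
send_rows(
  increments=[
    [3, [0, 0, 0.2], [0, 0, 0]],
    [3, [0, 0, 0.15], [0, 0, 0]],
    [3, [0, 0, 0.1], [0, 0, 0]],
  ],
)

```text
clock: 9.85
position: [0.4816, -0.1016, 0.0891]
ee_rot: [3.111, 0.424, 0.002]
force: [0.2, 0.6, -4.5]
width: 0.387
gripper_force: 30.0
```

Request:
send_rows(
  increments=[
    [3, [0, 0, 0.1], [0, 0, 0]],
    [3, [0, 0, 0], [0, 0, 0]],
  ],
)

```text
clock: 10.05
position: [0.4816, -0.1016, 0.0882]
ee_rot: [3.111, 0.424, 0.002]
force: [0.2, 0.3, -5.0]
width: 0.392
gripper_force: 30.0
```

Request:
send_rows(
  increments=[
    [3, [0, 0, 0.1], [0, 0, 0]],
    [3, [0, 0, 0], [0, 0, 0]],
  ],
)

```text
clock: 10.25
position: [0.4816, -0.1016, 0.0872]
ee_rot: [3.111, 0.424, 0.002]
force: [0.1, 0.2, -5.5]
width: 0.39
gripper_force: 30.0
```

Request:
send_rows(
  increments=[
    [3, [0, 0, 0.08], [0, 0, 0]],
    [3, [0, 0, 0], [0, 0, 0]],
  ],
)

```text
clock: 10.45
position: [0.4815, -0.1016, 0.0864]
ee_rot: [3.112, 0.424, 0.002]
force: [0.0, 0.5, -3.5]
width: 0.393
gripper_force: 30.0
```

Request:
send_rows(
  increments=[
    [3, [0, 0, 0.08], [0, 0, 0]],
    [3, [0, 0, 0], [0, 0, 0]],
  ],
)

```text
clock: 10.65
position: [0.4816, -0.1015, 0.0856]
ee_rot: [3.111, 0.424, 0.002]
force: [-0.2, -0.0, -4.8]
width: 0.393
gripper_force: 30.0
```

Request:
send_rows(
  increments=[
    [3, [0, 0, 0.08], [0, 0, 0]],
    [3, [0, 0, 0], [0, 0, 0]],
  ],
)

```text
clock: 10.85
position: [0.4815, -0.1016, 0.0848]
ee_rot: [3.111, 0.424, 0.002]
force: [-0.1, 1.0, -4.3]
width: 0.392
gripper_force: 30.0
```

There is no contact 3.6 mm below the pin's top, so the hole has found the pin. I keep lowering.

Request:
send_rows(
  increments=[
    [3, [0, 0, 0.15], [0, 0, 0]],
    [3, [0, 0, 0.15], [0, 0, 0]],
    [3, [0, 0, 0], [0, 0, 0]],
  ],
)

```text
clock: 11.15
position: [0.4815, -0.1015, 0.0816]
ee_rot: [3.112, 0.424, 0.002]
force: [0.5, 0.4, -5.2]
width: 0.389
gripper_force: 30.0
```

Request:
send_rows(
  increments=[
    [3, [0, 0, 0.15], [0, 0, 0]],
    [3, [0, 0, 0.15], [0, 0, 0]],
    [3, [0, 0, 0], [0, 0, 0]],
  ],
)

```text
clock: 11.45
position: [0.4815, -0.1016, 0.0786]
ee_rot: [3.112, 0.424, 0.002]
force: [0.7, 0.3, -4.5]
width: 0.39
gripper_force: 30.0
```

Request:
send_rows(
  increments=[
    [3, [0, 0, 0.15], [0, 0, 0]],
    [3, [0, 0, 0.1], [0, 0, 0]],
    [3, [0, 0, 0], [0, 0, 0]],
  ],
)

```text
clock: 11.75
position: [0.4815, -0.1016, 0.0762]
ee_rot: [3.112, 0.424, 0.002]
force: [0.4, 0.9, -4.1]
width: 0.389
gripper_force: 30.0
```

Request:
send_rows(
  increments=[
    [3, [0, 0, 0.1], [0, 0, 0]],
    [3, [0, 0, 0.06], [0, 0, 0]],
    [3, [0, 0, 0], [0, 0, 0]],
  ],
)

```text
clock: 12.05
position: [0.4816, -0.1016, 0.0747]
ee_rot: [3.112, 0.424, 0.002]
force: [0.7, 0.2, -4.7]
width: 0.389
gripper_force: 30.0
```

Request:
send_rows(
  increments=[
    [3, [0, 0, 0.06], [0, 0, 0]],
    [3, [0, 0, 0], [0, 0, 0]],
  ],
)

```text
clock: 12.25
position: [0.4816, -0.1016, 0.0741]
ee_rot: [3.112, 0.424, 0.002]
force: [0.3, 0.8, -3.6]
width: 0.389
gripper_force: 30.0
```

Request:
send_rows(
  increments=[
    [3, [0, 0, 0.05], [0, 0, 0]],
    [3, [0, 0, 0], [0, 0, 0]],
  ],
)

```text
clock: 12.45
position: [0.4816, -0.1016, 0.0736]
ee_rot: [3.111, 0.424, 0.002]
force: [1.1, -0.2, -3.7]
width: 0.388
gripper_force: 30.0
```

Request:
send_rows(
  increments=[
    [3, [0, 0, 0.05], [0, 0, 0]],
    [3, [0, 0, 0], [0, 0, 0]],
  ],
)

```text
clock: 12.65
position: [0.4816, -0.1016, 0.0734]
ee_rot: [3.111, 0.424, 0.003]
force: [-1.5, 1.2, 1.8]
width: 0.394
gripper_force: 30.0
```

Request:
send_rows(
  increments=[
    [3, [0, 0, 0.04], [0, 0, 0]],
    [3, [0, 0, 0], [0, 0, 0]],
  ],
)

```text
clock: 12.85
position: [0.4816, -0.1017, 0.0733]
ee_rot: [3.111, 0.424, 0.003]
force: [-3.5, -0.4, 8.2]
width: 0.387
gripper_force: 30.0
```

The plate is seated (the reaction rose at the expected height). I let go and rise.

Request:
send_rows(
  increments=[
    [6, [0, 0, 0], [0, 0, 0]],
    [6, [0, 0, 0], [0, 0, 0]],
    [6, [0, 0, 0], [0, 0, 0]],
    [6, [0, 0, 0], [0, 0, 0]],
    [6, [0, 0, -0.5], [0, 0, 0]],
  ],
)

```text
clock: 13.35
position: [0.4811, -0.1015, 0.0774]
ee_rot: [3.112, 0.424, 0.001]
force: [0.4, 0.3, 0.7]
width: 0.652
gripper_force: 0.0
```

Request:
send_rows(
  increments=[
    [6, [0, 0, -2.5], [0, 0, 0]],
    [6, [0, 0, -3], [0, 0, 0]],
    [6, [0, 0, -3], [0, 0, 0]],
    [6, [0, 0, -3], [0, 0, 0]],
    [6, [-3, 0, -2], [0, 0, 0]],
  ],
)

```text
clock: 13.85
position: [0.4556, -0.1085, 0.2153]
ee_rot: [3.11, 0.428, 0.01]
force: [0.5, -0.1, -0.1]
width: 0.656
gripper_force: 0.0
```

Request:
send_rows(
  increments=[
    [0, [-4, 0, 0], [0, 0, 0]],
    [0, [0, 0, 0], [0, 0, 0]],
  ],
)

```text
clock: 14.05
position: [0.4096, -0.1216, 0.2132]
ee_rot: [3.112, 0.419, -0.0]
force: [1.1, -0.1, -0.6]
width: 0.529
gripper_force: 0.0
```

Run:
```python
from h import *
import pickle
plan((.4812,-.1014,.2),.267)
p=arm.camera_params("wrist");i=arm.get_image("wrist")[:,:,::-1]
cv2.imwrite("pics/wseat.png",i);pickle.dump(p,open("wseat.p","wb"))
for n,X in dict(hub=(.4812,-.1014,.106),knob=(.5117,-.188,.1205),post=(.4755,-.1873,.09)).items(): print(n,proj(p,X).round(1))
```

```text
pos [ 0.4096 -0.1216  0.2132] F [ 1.1 -0.1 -0.6] T [ 0.03  0.02 -0.01] t 14.05
shift cm [ 7.44 -0.06  1.32] turn [0.0016 0.0004 0.0008]
hub [321.4 112.9]
knob [435.6 104.2]
post [408.7 144.4]
```

View pics/wseat.png

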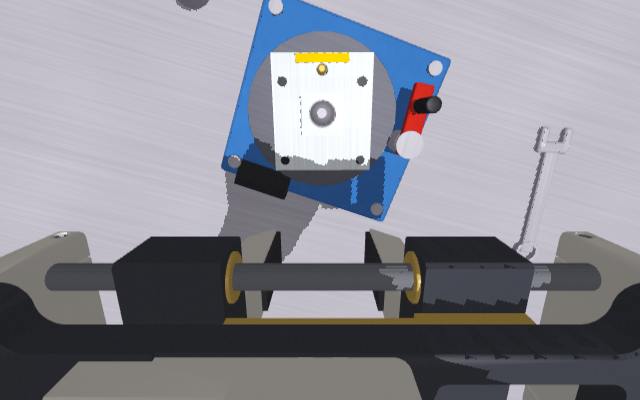

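The plate is flush, with the brass pin showing in the hole at (322,69) and the shaft through the bore at (321,113). The knob's top is near (435,103) and the post cap is at (409,144).

```bash
python3 - <<'E'
from h import *
import pickle
p=pickle.load(open("wseat.p","rb"));i=cv2.imread("pics/wseat.png");hsv=cv2.cvtColor(i,cv2.COLOR_BGR2HSV)
m=cv2.inRange(hsv,(0,0,0),(180,255,60));z=np.zeros_like(m);z[88:122,412:450]=m[88:122,412:450]
c=max(cv2.findContours(z,0,1)[0],key=cv2.contourArea);print(cv2.boundingRect(c))
(u,v),r=cv2.minEnclosingCircle(np.array([q for q in c if q[0][0]>428]));print(u,v,r,onz(p,(u,v),.1205))
w=cv2.inRange(hsv,(0,0,150),(180,30,255));z[:]=0;z[128:162,390:426]=w[128:162,390:426]
c=max(cv2.findContours(z,0,1)[0],key=cv2.contourArea);(u,v),r=cv2.minEnclosingCircle(c);print(u,v,r,onz(p,(u,v),.09))
E
python3 -c "
from h import *
plan((.511,-.190,.21),-.05); print(arm.observe()['joints'].round(2))"
```

```text
(414, 97, 28, 16)
432.9166564941406 104.5 8.461213111877441 [ 0.51092516 -0.1860353   0.1205    ]
414.9827575683594 144.5 19.302824020385742 [ 0.47697559 -0.19297754  0.09      ]
pos [ 0.412  -0.1209  0.2133] F [ 0.3 -0.  -0.1] T [ 0.   -0.11  0.02] t 14.1
shift cm [7.71 9.28 0.36] turn [ 0.0017 -0.0018  0.3186]
[ 0.16  0.13  0.    2.04  0.    0.97 -1.14]
```

Request:
send_rows(
  increments=[
    [5, [2.57, 3.03, 0], [0, 0, 0]],
    [5, [2.57, 3.03, 0], [0, 0, 0]],
    [5, [2.57, 3.03, 0], [0, 0, 0]],
    [5, [0, 0, 0], [0, 0, 0.1]],
    [5, [0, 0, 0], [0, 0, 0.1]],
  ],
)

```text
clock: 14.6
position: [0.514, -0.1875, 0.2121]
ee_rot: [3.139, 0.104, 0.002]
force: [-0.7, 0.8, -0.8]
width: 0.55
gripper_force: 0.0
```

Request:
send_rows(
  increments=[
    [5, [0, 0, 0], [0, 0, 0.1]],
    [5, [0, 0, 2], [0, 0, 0]],
    [5, [0, 0, 2], [0, 0, 0]],
    [5, [0, 0, 1], [0, 0, 0]],
    [5, [0, 0, 0], [0, 0, 0]],
  ],
)

```text
clock: 15.1
position: [0.5122, -0.1866, 0.1615]
ee_rot: [3.141, -0.045, -0.001]
force: [-0.0, 0.4, 0.1]
width: 0.547
gripper_force: 0.0
```

Run:
```python
from h import *
plan((.511,-.188,.091),-.03);print(arm.observe()["width"])
p=arm.camera_params("wrist");i=arm.get_image("wrist")[:,:,::-1];cv2.imwrite("pics/wknob.png",i)
print(proj(p,(.511,-.188,.1205)))
```

```text
pos [ 0.5122 -0.1866  0.1615] F [-0.   0.4  0.1] T [0.01 0.06 0.01] t 15.1
shift cm [-0.11  0.14  7.05] turn [0.0004 0.0009 0.0013]
0.5472891667566262
[324.11241452 223.1956373 ]
```

View pics/wknob.png

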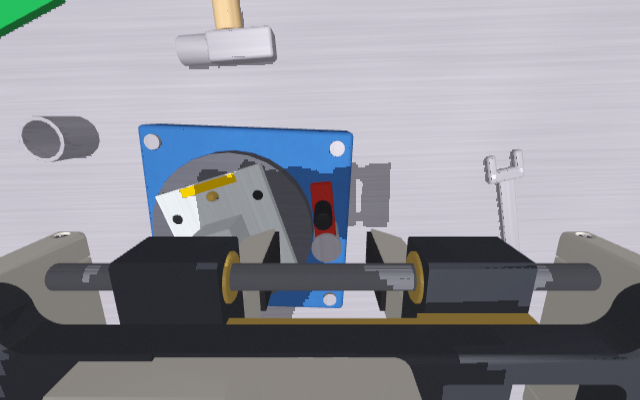

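The knob (322,215) lies midway between the open fingers, which are clear of the hub and plate. I lower onto it.

Request:
send_rows(
  increments=[
    [5, [-0.1, 0.12, 1.5], [0, 0, 0]],
    [5, [0, 0, 1.5], [0, 0, 0]],
    [5, [0, 0, 1.5], [0, 0, 0]],
    [5, [0, 0, 1.5], [0, 0, 0]],
    [5, [0, 0, 1], [0, 0, 0]],
  ],
)

```text
clock: 15.65
position: [0.5123, -0.1885, 0.0929]
ee_rot: [3.14, -0.046, 0.004]
force: [0.9, 0.3, -0.4]
width: 0.544
gripper_force: 0.0
```

Request:
send_rows(
  force=5,
  increments=[
    [0.5, [0, 0, 0], [0, 0, 0]],
    [0.5, [0, 0, 0], [0, 0, 0]],
    [0.5, [0, 0, 0], [0, 0, 0]],
    [0.5, [0, 0, 0], [0, 0, 0]],
    [0.5, [0, 0, 0], [0, 0, 0]],
  ],
)

```text
clock: 16.15
position: [0.5122, -0.1883, 0.0934]
ee_rot: [3.14, -0.046, 0.005]
force: [2.9, 2.5, -0.2]
width: 0.156
gripper_force: 1.5
```

Request:
send_rows(
  increments=[
    [0.5, [0, 0, 0], [0, 0, 0]],
    [0.5, [0, 0, 0], [0, 0, 0]],
    [0.5, [0, 0, 0], [0, 0, 0]],
  ],
)

```text
clock: 16.45
position: [0.5123, -0.1882, 0.0934]
ee_rot: [3.14, -0.045, 0.005]
force: [1.3, 2.7, 5.4]
width: 0.148
gripper_force: 5.0
```

Request:
send_rows(
  increments=[
    [0.5, [-0.02, -0.36, 0], [0, 0, -0.1]],
    [0.5, [-0.02, -0.36, 0], [0, 0, -0.1]],
    [0.5, [-0.02, -0.36, 0], [0, 0, -0.1]],
  ],
)

```text
clock: 16.75
position: [0.5107, -0.1786, 0.0933]
ee_rot: [3.109, 0.429, 0.004]
force: [0.4, -1.0, 4.8]
width: 0.149
gripper_force: 5.0
```

Request:
send_rows(
  increments=[
    [0.5, [-0.02, -0.36, 0], [0, 0, -0.1]],
    [0.5, [-0.02, -0.36, 0], [0, 0, -0.1]],
    [0.5, [-0.02, -0.36, 0], [0, 0, -0.1]],
    [0.5, [0, 0, 0], [0, 0, 0]],
  ],
)

```text
clock: 17.15
position: [0.5057, -0.1683, 0.0932]
ee_rot: [3.011, 0.889, 0.002]
force: [-0.8, 0.6, 6.4]
width: 0.147
gripper_force: 5.0
```

```bash
python3 -c "
from h import *
a=.55;plan((.4755+.036*np.cos(a),-.189+.036*np.sin(a),.093),a)"
```

```text
pos [ 0.5057 -0.1683  0.0932] F [-0.8  0.6  6.4] T [0.08 0.15 0.01] t 17.15
shift cm [-0.06  0.18  0.02] turn [ 0.0025 -0.0008  0.0241]
```

Request:
send_rows(
  increments=[
    [0.5, [-0.02, -0.36, 0], [0, 0, -0.1]],
    [0.5, [-0.02, -0.36, 0], [0, 0, -0.1]],
    [0.5, [-0.02, -0.36, 0], [0, 0, -0.1]],
    [0.5, [-0.02, -0.36, 0], [0, 0, -0.1]],
  ],
)

```text
clock: 17.55
position: [0.496, -0.1588, 0.0932]
ee_rot: [2.773, 1.469, 0.002]
force: [1.0, -2.3, 5.1]
width: 0.15
gripper_force: 5.0
```

Request:
send_rows(
  increments=[
    [0.5, [-0.02, -0.36, 0], [0, 0, -0.1]],
    [0.5, [-0.02, -0.36, 0], [0, 0, -0.1]],
    [0.5, [-0.02, -0.36, 0], [0, 0, -0.1]],
    [0.5, [0, 0, 0], [0, 0, 0]],
  ],
)

```text
clock: 17.95
position: [0.4857, -0.1541, 0.0932]
ee_rot: [2.524, 1.866, 0.0]
force: [-1.5, -0.7, 6.8]
width: 0.15
gripper_force: 5.0
```

```bash
python3 -c "
from h import *
a=1.5;plan((.4755+.036*np.cos(a),-.189+.036*np.sin(a),.093),a)"
```

```text
pos [ 0.4857 -0.1541  0.0932] F [-1.5 -0.7  6.8] T [-0.17  0.19  0.02] t 17.95
shift cm [-0.13 -0.77  0.01] turn [ 0.0022  0.0019 -0.2265]
```

Request:
send_rows(
  increments=[
    [0.5, [-0.01, -0.25, 0], [0, 0, -0.07]],
    [0.5, [-0.01, -0.2, 0], [0, 0, -0.06]],
    [0.5, [0, 0, 0], [0, 0, 0]],
  ],
)

```text
clock: 18.25
position: [0.4816, -0.1532, 0.0932]
ee_rot: [2.398, 2.024, 0.0]
force: [-0.0, -2.6, 5.6]
width: 0.152
gripper_force: 5.0
```

Request:
send_rows(
  increments=[
    [0.5, [-0.01, -0.15, 0], [0, 0, -0.04]],
    [0.5, [0, 0, 0], [0, 0, 0]],
  ],
)

```text
clock: 18.45
position: [0.4803, -0.153, 0.0932]
ee_rot: [2.358, 2.071, 0.0]
force: [0.9, -1.3, 6.2]
width: 0.147
gripper_force: 5.0
```

Request:
send_rows(
  increments=[
    [0.5, [0, -0.1, 0], [0, 0, -0.03]],
    [0.5, [0, 0, 0], [0, 0, 0]],
  ],
)

```text
clock: 18.65
position: [0.4794, -0.1529, 0.0932]
ee_rot: [2.327, 2.105, 0.0]
force: [0.3, -2.8, 5.9]
width: 0.149
gripper_force: 5.0
```

Request:
send_rows(
  increments=[
    [0.5, [0, -0.1, 0], [0, 0, -0.03]],
    [0.5, [0, 0, 0], [0, 0, 0]],
  ],
)

```text
clock: 18.85
position: [0.4785, -0.1528, 0.0931]
ee_rot: [2.296, 2.139, 0.0]
force: [0.2, -3.7, 5.2]
width: 0.146
gripper_force: 5.0
```

Request:
send_rows(
  increments=[
    [0.5, [0, -0.1, 0], [0, 0, 0]],
    [0.5, [0, 0, 0], [0, 0, 0]],
  ],
)

```text
clock: 19.05
position: [0.4785, -0.1528, 0.0932]
ee_rot: [2.296, 2.137, 0.002]
force: [4.0, -4.6, 1.4]
width: 0.148
gripper_force: 5.0
```

Request:
send_rows(
  increments=[
    [0.5, [0, -0.1, 0], [0, 0, 0]],
    [0.5, [0, 0, 0], [0, 0, 0]],
  ],
)

```text
clock: 19.25
position: [0.4784, -0.1528, 0.0933]
ee_rot: [2.295, 2.137, 0.004]
force: [8.4, -4.2, -2.8]
width: 0.152
gripper_force: 5.0
```

It is at the stop (position halted, force rising). I relax, release and rise.

Request:
send_rows(
  increments=[
    [0.5, [0, 0.18, 0], [0, 0, 0]],
    [4, [0, 0, 0], [0, 0, 0]],
    [4, [0, 0, 0], [0, 0, 0]],
    [4, [0, 0, 0], [0, 0, 0]],
    [4, [0, 0, 0], [0, 0, 0]],
  ],
)

```text
clock: 19.75
position: [0.4776, -0.1514, 0.0925]
ee_rot: [2.297, 2.142, 0.0]
force: [0.1, 0.6, 0.8]
width: 0.418
gripper_force: 0.0
```

Request:
send_rows(
  increments=[
    [4, [0, 0, -1], [0, 0, 0]],
    [4, [0, 0, -2.5], [0, 0, 0]],
    [4, [0, 0, -3.5], [0, 0, 0]],
    [4, [0, 0, -4], [0, 0, 0]],
    [4, [0, 0, -2], [0, 0, 0]],
  ],
)

```text
clock: 20.25
position: [0.4789, -0.1514, 0.2268]
ee_rot: [2.293, 2.139, 0.004]
force: [0.7, 0.7, 1.4]
width: 0.438
gripper_force: 0.0
```

Request:
send_rows(
  increments=[
    [4, [-4, 0, 0], [0, 0, 0]],
    [4, [-4, 0, 0], [0, 0, 0]],
    [4, [0, 0, 0], [0, 0, 0]],
    [4, [0, 0, 0], [0, 0, 0]],
  ],
)

```text
clock: 20.65
position: [0.4718, -0.232, 0.2233]
ee_rot: [2.299, 2.138, 0.001]
force: [-0.7, 1.4, 0.9]
width: 0.436
gripper_force: 0.0
```

Run:
```python
from h import *
o=arm.observe();print(o["position"],o["force"],o["clock"])
cv2.imwrite("pics/wend.png",arm.get_image("wrist")[:,:,::-1])
```

```text
[ 0.47183938 -0.23199006  0.22330208] [-0.68480195  1.40927618  0.86044004] 20.65
```

View pics/wend.png

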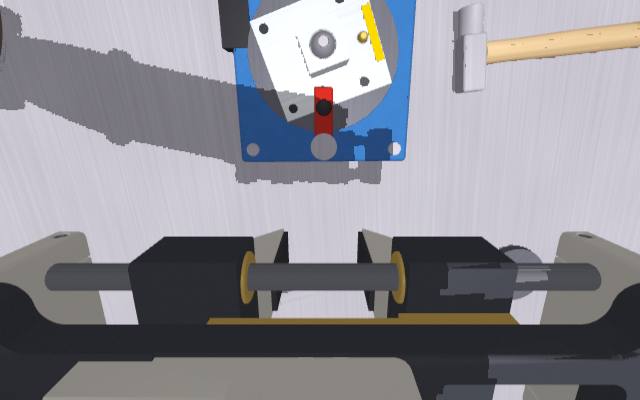

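The red arm (323,108) points straight at the shaft (323,43), over the edge of the seated plate. The pin shows in the hole at (362,36), and the gripper is clear of everything.

```bash
python3 -c "
from cell import arm
print(arm.sign_off())"
```

```text
the job is handed in; nothing more can be done
None
```

The flange plate is seated flush on the faceplate over the shaft and pin, the hold-down arm is swung over it to its stop, the gripper is clear, and I handed the job in at about 21 s; no verdict came back.

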